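# Turn an instrument panel face up over the edge of a turn-over stand

### The job

The instrument panel on the rubber block lies face down. Turn it over with the turn-over stand: let it drop across the lower edge of the upper ramp, so that it tips over the edge by itself and lands face up on the slope below; then slide it along the lip until it is fully up against the end stop, and leave it there lying flat, square on the lip. Do not disturb the microphone, the mug or the screwdriver.

Things in the scene. Friction and masses are not known exactly. Their poses are not given: they have to be found in the camera images.
- panel: Instrument front panel: aluminium plate 128x60x4 mm, on its front a 2 mm black facia (108x54 mm, round dial towards one end, nine square keys towards the other); 6 mm thick in all, about 100 g, slippery on the stand. Bare back with two bright strips. Starts face down on the block. Origin in its middle; x along its length, z out of the BACK (up at the start, mostly down when face up).
- block: Low black rubber block, 84 x 38 x 20 mm, fixed to the bench; the panel starts on it and overhangs it by about 11 mm on each long side. Origin in the middle of its underside; x along its length, z up.
- stand: Turn-over stand of sheet metal, fixed, 190 mm deep (x), 225 mm wide (y), 237 mm tall: a narrow upper ramp over one end of a wide sloping board. The ramp descends towards the robot to a free edge; the board under it descends away from the robot to a lip, 40 mm farther from the robot than the edge. Origin in the middle of the underside; x away from the robot, y to its left, z up.
- ramp: Upper ramp of the stand: aluminium sheet 88 mm long, 80 mm wide, 3 mm thick, open below, rising at 25 degrees away from the robot. Origin in the middle of its free lower edge, on the top face, 200 mm above the bench; x up the ramp (away from the robot), y along the edge to the robot's left, z out of its face.
- release (a point): Where the panel's middle should be when let go: 22 mm on the robot's side of the ramp's edge and 32 mm above it, panel level, length square to the edge. Its tail then overlaps the ramp by 42 mm (10 mm over it) and it tips over the edge into the stand. 15 to 30 mm past the edge also does; beyond about 35 mm it falls in without turning over.
- slope: Sloping aluminium board of the stand, inclined at 26 degrees. Origin on its face in the corner of lip and end stop, 20 mm above the bench; x up the slope (towards the robot), y along the lip to the robot's right, z out of the board. It spans x -3 to 152 mm, y -6 to 204 mm. Lip: its inner face at x = 0, 18 mm high, along the whole foot. The panel slides down it to the lip by itself.
- landing (a point): Point on the board's face, 64 mm up from the lip, under the middle of the ramp (slope y = 125 mm). A panel that has tipped over the edge lands about here, face up, its length up the slope, its lower end on the lip, sometimes off by 20 mm along the lip or askew by up to 0.3 rad.
- parked (a point): Where the panel's middle is when it is in place: slope x = 64, y = 30, z = 3 mm. End stop: upright sheet at the robot's left end of the board, inner face at slope y = 0, 18 mm high, reaching only from the lip to slope x = 48 mm; farther up the slope the board's sides are open.
- microphone: Hand microphone, greenish round case 76 mm across, 34 mm high, with a 72 mm handle; origin under the middle of the case. To be left alone.
- mug: White mug, 80 mm across, 92 mm high; origin under its middle. To be left alone.
- screwdriver: Screwdriver, 190 mm long, lying on the bench; origin under its middle. To be left alone.
There are look-alikes about, which are no part of the job. There is more than one size of the panel; the job needs the largest.

How it is judged (in metres and radians):
On the way, in this order (a step that is already met when the one before it is completed fails the run):
1. the panel, still face down, is brought over the upper ramp's edge (angle between panel's own z axis and vertical below 0.6 rad and height (world z) of panel above 0.19 m and horizontal distance between panel and ramp below 0.06 m), for 0.1 s.
2. the panel, out of the fingers, turns past upright as it drops from the ramp's edge (angle between panel's own z axis and vertical between 1 and 2.3 rad and contact force between the fingers and panel below 0.02 N and distance between panel and ramp below 0.16 m), for 0.02 s.
3. the panel lies still, face up, on the slope, out of the fingers (angle between panel's own z axis and vertical above 2.4 rad and z of panel in the frame of slope between -0.002 and 0.01 m and y of panel in the frame of slope between 0.02 and 0.2 m and x of panel in the frame of slope below 0.12 m and linear speed of panel below 0.02 m/s and contact force between the fingers and panel below 0.02 N), for 0.1 s.
At the end, for the whole second after the job is handed in: The panel lies still and released, face up and flat on the slope, its lower end within 4 mm of the lip, its side within 5 mm of the end stop, square to the lip within 0.07 rad (4 degrees) (angle between panel's own z axis and vertical above 2.55 rad and z of panel in the frame of slope between -0.002 and 0.007 m and y of panel in the frame of slope between 0.026 and 0.035 m and x of panel in the frame of slope between 0.06 and 0.068 m and angle between the x axis of panel and the x axis of slope, either way round below 0.07 rad and linear speed of panel below 0.01 m/s and contact force between the fingers and panel below 0.02 N); the robot touches nothing.
It fails at once if the microphone is shifted by more than 20 mm (distance of microphone from where it was at the start of the episode above 0.02 m).
It fails at once if the mug is shifted by more than 20 mm (distance of mug from where it was at the start of the episode above 0.02 m).
It fails at once if the screwdriver is shifted by more than 20 mm (distance of screwdriver from where it was at the start of the episode above 0.02 m).
It also fails if it takes over 54 s, if anything falls off the work surface, if the arm or the gripper's body presses on something with over 40 N, if the wrist force passes 120 N, or if a joint passes its speed limit or range.

### The arm

A 7-joint arm with a two-finger parallel gripper is mounted at the origin on the work surface. World frame = base frame: x ahead of the robot, y to its left, z up, the work surface at z = 0. Lengths are in mm, angles in degrees, forces in N, time in s.
With the tool pointing down it reaches from about 400 to 850 mm from the base axis. Payload 10.4 kg.
Tool frame: the origin (TCP) lies at the very end of the fingers, on their centre line; the grasp point (between the pads) lies 19 mm behind it (grip_depth is the distance from the TCP to the grasp point, in mm); z points along the fingers, y is the line along which they close (so a half turn about z gives the same grasp; the last joint's range is limited). The gripper opens to 87 mm and grips with 3 to 60 N. Pads are 19 mm wide; open, the fingers measure 117 mm over their backs; the gripper's body (75 mm by 190 mm) begins 51 mm behind the grasp point.
Start: joints at [-72.915, 19.034, -3.707, 83.658, 1.238, 77.344, -5.071], TCP at [197.066, 593.142, 222.576] pointing down, gripper open.
Joint ranges: [-148.97, 148.97], [-28.65, 121.19], [-84.17, 76.75], [9.2, 138.47], [-72.65, 252.65], [3.7, 117.97], [-149.18, 149.18]. Speed limits (degrees/s): [127.2, 127.2, 159.86, 159.86, 180, 180, 180].

### API

Orientations are given as a 3x3 rotation matrix whose columns are the frame's x, y, z axes.
In Python, from cell import sense, grab_frame, camera_params, hand_in, grip_depth gives the robot as it stands.
- The arm moves only by the tool carry_out, never from a script. Its argument "targets" is a list of rows, each an object of numbers: "tx", "ty", "tz": the shift along the tool's x, y, z in cm; "yaw": the turn about the tool's z in degrees; "claw": the finger opening in cm, from 0 to 8.7. In form: [{"tx": .., "ty": .., "tz": .., "yaw": .., "claw": ..}, ...]. A call has 1 to 20 rows; each row is the pose to reach, as a shift and turn from the pose commanded when the call began, along the tool's axes at that moment; what a row does not reach only later rows make up. A row lasts 1/12 s, in which the tool goes at most 41.7 mm and 7.16 degrees, less where a joint would pass 70% of its speed; a pose out of reach is approached as far as the arm can. A call with a gripper value outside its range is refused whole. The fingers move at their own pace and stop on an object; the grip force is fixed at half the most. Time passes only in rows, so rows that repeat a pose let the fingers close. It gives the time, the measured TCP pose, the force, the opening and the grip force at its end, in the units of the state.
- sense(): the state, without advancing time (a new reading comes with each control period).
- grab_frame(name): name is "side" or "top"; returns the picture (420x560x3 uint8, red, green, blue); there is no depth.
- camera_params(name): a dict with "fx", "fy", "cx", "cy" (pixels), "rvec" (rotation vector, rad) and "tvec" (3), from world to camera coordinates, as OpenCV has them. Camera axes: x right, y down, z forward; pixel columns grow to the right and rows downward; lengths in mm; the calibration is good to about 2 mm. A picture is of the moment at which its call begins. camera_params takes no time and is no camera call.
- hand_in(): hands the job in; it is judged then, once.
The state is a dict: "t": time; "joints": joint angles; "joint_velocities": joint speeds; "joint_efforts": joint torques, N m; "position": TCP position; "tcp_rot": TCP orientation; "contact_force": force on the tool from outside, world axes, zero at the start; "ft_torque": the same for the moment, N m; "gripper_width": opening from 0.0 (shut) to 1.0 (fully open); "gripper_force": force on a finger pad.
Only numpy, scipy, OpenCV 4.12 (cv2) and the standard library are available. Lean on these libraries where they do the work, as an engineer would, in place of code of your own. Each camera call takes 0.05 s, during which the arm holds its last target. There are 200 camera calls.

## Working session

There is one attempt and no reset: what is moved stays moved. The work goes in short steps, Python scripts to look and compute and a tool call to move; the robot and the scene stay as the last step left them, time stands still between calls to the robot, and variables do not carry over. Pictures are saved under pics/ and viewed, at most 10 in all, crops included, and the job is handed in when it is done.

Besides the shell and the picture viewer there is one more tool, called after "Call:" as name(argument=value, ...) on one line, values as JSON. carry_out: Moves the arm, as the interface text tells. Its arguments: {"type":"object","properties":{"targets":{"type":"array"}},"required":["targets"]}

```bash
ls; mkdir -p pics
cat > h.py <<'E'
import numpy as np, cv2
from cell import sense, grab_frame, camera_params, hand_in, grip_depth
def cam(n):
    p=camera_params(n); K=np.array([[p['fx'],0,p['cx']],[0,p['fy'],p['cy']],[0,0,1]],float)
    R=cv2.Rodrigues(np.array(p['rvec'],float))[0]; return K,R,np.array(p['tvec'],float).ravel()
def plane(n,uv,z):
    K,R,t=cam(n); c=-R.T@t; out=[]
    for u in np.atleast_2d(uv):
        d=R.T@np.linalg.inv(K)@np.array([u[0],u[1],1.]); out.append(c+d*(z-c[2])/d[2])
    return np.array(out)
def proj(n,X):
    K,R,t=cam(n); x=(K@(R@np.atleast_2d(X).T+t[:,None])).T; return x[:,:2]/x[:,2:]
E
python3 - <<'E'
from h import *
s=sense(); print(s['t'],s['position'],np.round(s['tcp_rot'],3),grip_depth)
a=[]
for n in('top','side'):
    K,R,t=cam(n); print(n,np.round(-R.T@t),np.round(R[2],2),K[0,0])
    im=grab_frame(n)[...,::-1]; cv2.imwrite(f'pics/{n}0.png',im)
E
```

```text
pics
0.0 [196.94795646 592.74299219 221.74564613] [[-0.949  0.315 -0.   ]
 [ 0.315  0.949 -0.001]
 [-0.    -0.001 -1.   ]] 18.700000000000003
top [ 326.    4. 1284.] [ 0.21  0.02 -0.98] 382.26319680314964
side [  264. -1033.   969.] [ 0.21  0.77 -0.6 ] 440.42820428237826
```

View pics/top0.png

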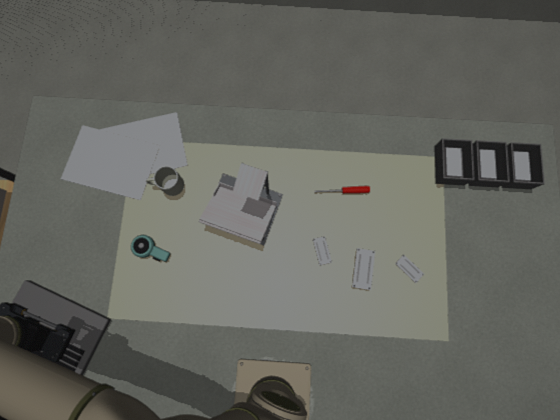

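View pics/side0.png

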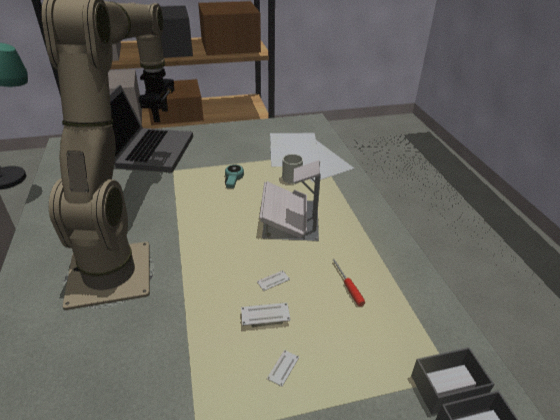

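Top view: three look-alike plates at (321,250), (363,269) and (409,268). The one at (363,269) is the largest and sits raised on the block, so it fits the description. The trays at (455..525,163) hold others. The stand is at about (243,205), the mug at (168,182), the microphone at (145,247) and the screwdriver at (345,190). I'll confirm in an enlarged crop.

Run:
```python
import cv2,numpy as np
t=cv2.imread('pics/top0.png'); s=cv2.imread('pics/side0.png')
r=lambda im,x,y,w,h:cv2.resize(im[y:y+h,x:x+w],(400,300),interpolation=cv2.INTER_CUBIC)
c=np.vstack([np.hstack([r(t,190,155,104,78+24)[:300],r(t,305,225,120,90)]),np.hstack([r(s,240,150,104,78+24),r(s,225,260,120,90)])])
cv2.imwrite('pics/crop1.png',c)
```

```text
(no output)
```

View pics/crop1.png

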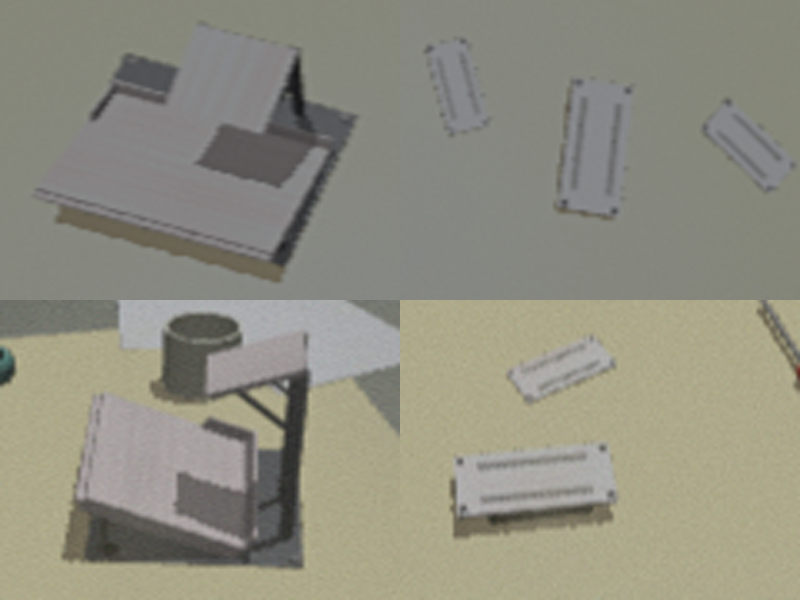

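The crop confirms it: the middle plate, with raised edges over the black block, is clearly the largest and has its bare back up. The stand's ramp corners and board edge are readable in both views.

```bash
cat > fit.py <<'E'
from h import *
from scipy.optimize import least_squares
def sub(im,p,w=3):
    g=cv2.cvtColor(im,cv2.COLOR_BGR2GRAY); q=np.float32(p).reshape(-1,1,2)
    r=cv2.cornerSubPix(g,q.copy(),(w,w),(-1,-1),(3,40,.01)).reshape(-1,2); p=np.float32(p)
    return np.where(np.linalg.norm(r-p,axis=1,keepdims=True)<2,r,p)
def fit(P,obs,x0):
    def W(x):
        c,s=np.cos(x[2]),np.sin(x[2]); Q=np.array(P,float); Q[:,:2]=Q[:,:2]@np.array([[c,s],[-s,c]])+x[:2]; return Q
    f=lambda x:np.concatenate([(proj(n,W(x)[i])-o).ravel() for n,i,o in obs])
    r=least_squares(f,x0,loss='soft_l1'); return r.x,f(r.x)
E
python3 - <<'E'
from fit import *
t=cv2.imread('pics/top0.png'); s=cv2.imread('pics/side0.png')
# panel
tp=np.array([[572,78],[633,83],[617,216],[556,210]])-[400,0]; tp=tp/3.333+[305,225]
sp=np.array([[458,458],[608,445],[616,500],[455,516]])-[400,300]; sp=sp/3.333+[225,260]
tp,sp=sub(t,tp),sub(s,sp)
q=plane('top',tp,26); print(np.round(q,1),np.linalg.norm(np.roll(q,-1,0)-q,axis=1).round(1),q.mean(0))
q=plane('side',sp,26); print(np.round(q,1),np.linalg.norm(np.roll(q,-1,0)-q,axis=1).round(1),q.mean(0))
# stand
A=np.deg2rad(25);B=np.deg2rad(26);fx=-40+88*np.cos(A);fz=200+88*np.sin(A);bx=-152*np.cos(B);bz=20+152*np.sin(B)
P=[[-40,-85,200],[-40,-165,200],[fx,-85,fz],[fx,-165,fz],[bx,6,bz],[bx,-204,bz]]
to=np.array([[165,105],[262,132],[200,22],[299,48],[38,190],[272,250]])/[3.846,2.941]+[190,155]
so=(np.array([[208,355],[208,397],[305,333],[307,372],[97,398],[80,498]])-[0,300])/[3.846,2.941]+[240,150]
to,so=sub(t,to),sub(s,so)
i=list(range(6))
x0=[*plane('top',to[:2],200).mean(0)[:2],0]
for obs in([('top',i,to)],[('side',i,so)],[('top',i,to),('side',i,so)]):
    x,r=fit(P,obs,x0); print(x[:2].round(1),np.rad2deg(x[2]).round(2),r.reshape(-1,2).round(1).tolist())
c,sn=np.cos(x[2]),np.sin(x[2]); R=np.array([[c,-sn],[sn,c]])
print('slope org',x[:2],'edge mid',x[:2]+R@[-40,-125],'release',x[:2]+R@[-62,-125])
E
```

```text
[[ 484.  -247.9   26. ]
 [ 482.8 -307.9   26. ]
 [ 353.4 -293.5   26. ]
 [ 354.2 -240.5   26. ]] [ 60.  130.2  52.9 130. ] [ 418.57497977 -272.47046385   26.        ]
[[ 363.8 -243.1   26. ]
 [ 486.5 -253.6   26. ]
 [ 478.7 -309.7   26. ]
 [ 351.5 -295.9   26. ]] [123.2  56.7 128.   54.2] [ 420.13338062 -275.56547078   26.        ]
[671.8 222.7] 703.32 [[0.0, 0.7], [0.3, -0.1], [-0.0, 0.1], [-0.0, -1.0], [-0.0, -0.3], [-0.2, 0.5]]
[666.5 219.4] -15.02 [[-0.1, 1.3], [-0.9, -0.7], [-0.9, -0.3], [0.1, 0.5], [0.6, -1.6], [1.7, 0.7]]
[670.7 222.4] -16.32 [[0.2, 1.0], [0.6, -0.0], [0.0, 0.3], [0.1, -1.0], [0.2, 0.2], [0.2, 0.6], [0.3, 0.5], [-1.1, -1.6], [-0.5, -0.8], [-0.1, -0.1], [1.6, -2.6], [1.4, -0.7]]
slope org [670.65205262 222.41709702] edge mid [597.14277097 113.69090188] release [576.02897099 119.87211946]
```

```bash
cat >> h.py <<'E'
def go(*T):  # targets (x,y,z,angle of tool y in world deg) -> tool shifts cm, yaw deg
    s=sense(); R=np.array(s['tcp_rot']); p=np.array(s['position']); a0=np.degrees(np.arctan2(R[1,1],R[0,1]))
    print('t',s['t'],p.round(1),'ang',round(a0,2))
    for T in T: print((R.T@(np.array(T[:3])-p)/10).round(2),'yaw',round(-((T[3]-a0+90)%180-90),2))
E
python3 -c "
from h import *
go((440,150,222,85),(419,-273.5,222,84.8))"
```

```text
t 0.1 [197.  592.8 221.8] ang 71.62
[-3.703e+01 -3.436e+01  3.000e-02] yaw -13.38
[-48.39 -75.21   0.08] yaw -13.18
```

Call:
carry_out(targets=[{"tx": -37, "ty": -34.4, "tz": 0, "yaw": -13.2, "claw": 8.7}, {"tx": -37, "ty": -34.4, "tz": 0, "yaw": -13.2, "claw": 8.7}, {"tx": -37, "ty": -34.4, "tz": 0, "yaw": -13.2, "claw": 8.7}, {"tx": -37, "ty": -34.4, "tz": 0, "yaw": -13.2, "claw": 8.7}, {"tx": -37, "ty": -34.4, "tz": 0, "yaw": -13.2, "claw": 8.7}, {"tx": -37, "ty": -34.4, "tz": 0, "yaw": -13.2, "claw": 8.7}, {"tx": -37, "ty": -34.4, "tz": 0, "yaw": -13.2, "claw": 8.7}, {"tx": -37, "ty": -34.4, "tz": 0, "yaw": -13.2, "claw": 8.7}, {"tx": -37, "ty": -34.4, "tz": 0, "yaw": -13.2, "claw": 8.7}, {"tx": -37, "ty": -34.4, "tz": 0, "yaw": -13.2, "claw": 8.7}, {"tx": -37, "ty": -34.4, "tz": 0, "yaw": -13.2, "claw": 8.7}, {"tx": -37, "ty": -34.4, "tz": 0, "yaw": -13.2, "claw": 8.7}, {"tx": -37, "ty": -34.4, "tz": 0, "yaw": -13.2, "claw": 8.7}, {"tx": -37, "ty": -34.4, "tz": 0, "yaw": -13.2, "claw": 8.7}])

```text
t: 1.27
position: [440.7, 147.3, 222.4]
tcp_rot: [[-0.995, 0.096, -0.0], [0.096, 0.995, -0.0], [0.0, -0.0, -1.0]]
contact_force: [-1.2, 1.0, 0.7]
gripper_width: 1.002
gripper_force: 0.0
```

```bash
python3 -c "
from h import *
go((419,-273.5,150,84.8),(419,-273.5,60,84.8))"
```

```text
t 1.2667 [440.7 147.3 222.4] ang 84.51
[ -1.87 -42.09   7.25] yaw -0.29
[ -1.87 -42.09  16.25] yaw -0.29
```

Call:
carry_out(targets=[{"tx": -1.9, "ty": -42.1, "tz": 7, "yaw": -0.3, "claw": 8.7}, {"tx": -1.9, "ty": -42.1, "tz": 7, "yaw": -0.3, "claw": 8.7}, {"tx": -1.9, "ty": -42.1, "tz": 7, "yaw": -0.3, "claw": 8.7}, {"tx": -1.9, "ty": -42.1, "tz": 7, "yaw": -0.3, "claw": 8.7}, {"tx": -1.9, "ty": -42.1, "tz": 7, "yaw": -0.3, "claw": 8.7}, {"tx": -1.9, "ty": -42.1, "tz": 7, "yaw": -0.3, "claw": 8.7}, {"tx": -1.9, "ty": -42.1, "tz": 7, "yaw": -0.3, "claw": 8.7}, {"tx": -1.9, "ty": -42.1, "tz": 7, "yaw": -0.3, "claw": 8.7}, {"tx": -1.9, "ty": -42.1, "tz": 7, "yaw": -0.3, "claw": 8.7}, {"tx": -1.9, "ty": -42.1, "tz": 7, "yaw": -0.3, "claw": 8.7}, {"tx": -1.9, "ty": -42.1, "tz": 7, "yaw": -0.3, "claw": 8.7}, {"tx": -1.9, "ty": -42.1, "tz": 15, "yaw": -0.3, "claw": 8.7}, {"tx": -1.9, "ty": -42.1, "tz": 15, "yaw": -0.3, "claw": 8.7}, {"tx": -1.9, "ty": -42.1, "tz": 15, "yaw": -0.3, "claw": 8.7}, {"tx": -1.9, "ty": -42.1, "tz": 15, "yaw": -0.3, "claw": 8.7}])

```text
t: 2.52
position: [419.8, -269.5, 71.6]
tcp_rot: [[-0.996, 0.084, -0.005], [0.084, 0.996, 0.001], [0.005, 0.001, -1.0]]
contact_force: [0.1, 0.5, 0.6]
gripper_width: 1.001
gripper_force: 0.0
```

```bash
python3 -c "
from h import *
im=grab_frame('side')[...,::-1]; cv2.imwrite('pics/side1.png',cv2.resize(im[200:380,170:410],(800,600),interpolation=cv2.INTER_CUBIC))
go((419,-273.5,5,84.8))"
```

```text
t 2.5667 [ 421.1 -270.3   73.4] ang 85.18
[ 0.18 -0.34  6.84] yaw 0.38
```

View pics/side1.png

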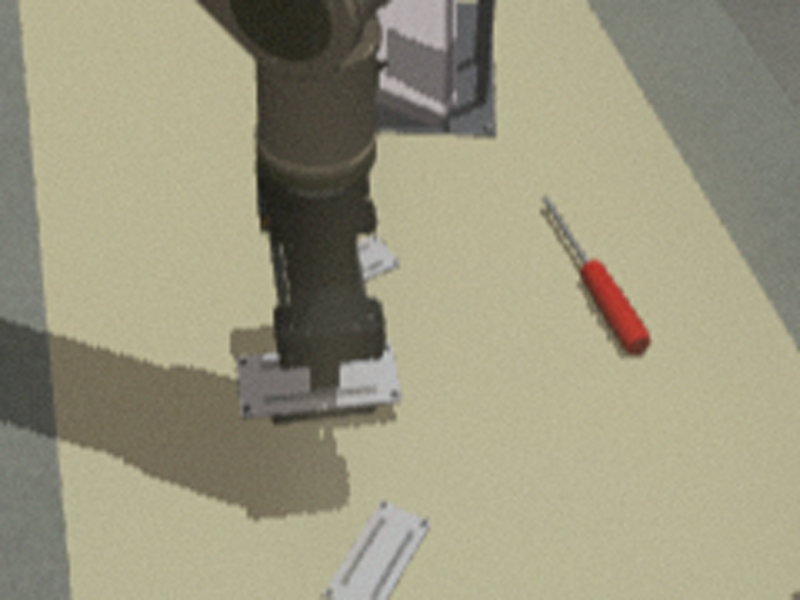

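The side view shows the fingers centred over the panel (panel from 240 to 398 px, finger at about 325). I'll descend and grip.

Call:
carry_out(targets=[{"tx": 0, "ty": -0.2, "tz": 3, "yaw": 0, "claw": 8.7}, {"tx": 0, "ty": -0.2, "tz": 5, "yaw": 0, "claw": 8.7}, {"tx": 0, "ty": -0.2, "tz": 6.6, "yaw": 0, "claw": 8.7}, {"tx": 0, "ty": -0.2, "tz": 6.6, "yaw": 0, "claw": 8.7}, {"tx": 0, "ty": -0.2, "tz": 6.6, "yaw": 0, "claw": 8.7}, {"tx": 0, "ty": -0.2, "tz": 6.6, "yaw": 0, "claw": 5.5}, {"tx": 0, "ty": -0.2, "tz": 6.6, "yaw": 0, "claw": 5.5}, {"tx": 0, "ty": -0.2, "tz": 6.6, "yaw": 0, "claw": 5.5}, {"tx": 0, "ty": -0.2, "tz": 6.6, "yaw": 0, "claw": 5.5}, {"tx": 0, "ty": -0.2, "tz": 6.6, "yaw": 0, "claw": 5.5}, {"tx": 0, "ty": -0.2, "tz": 6.6, "yaw": 0, "claw": 5.5}, {"tx": 0, "ty": -0.2, "tz": 6.6, "yaw": 0, "claw": 5.5}, {"tx": 0, "ty": -0.2, "tz": 6.6, "yaw": 0, "claw": 5.5}])

```text
t: 3.65
position: [420.7, -272.9, 6.9]
tcp_rot: [[-0.996, 0.085, 0.0], [0.085, 0.996, 0.0], [-0.0, 0.0, -1.0]]
contact_force: [-0.2, 1.6, 6.2]
gripper_width: 0.681
gripper_force: 30.0
```

Call:
carry_out(targets=[{"tx": 0, "ty": 0, "tz": -1, "yaw": 0, "claw": 5.5}, {"tx": 0, "ty": 0, "tz": -3, "yaw": 0, "claw": 5.5}, {"tx": 0, "ty": 0, "tz": -6, "yaw": 0, "claw": 5.5}, {"tx": 0, "ty": 0, "tz": -9, "yaw": 0, "claw": 5.5}, {"tx": 0, "ty": 0, "tz": -12, "yaw": 0, "claw": 5.5}, {"tx": 0, "ty": 0, "tz": -15, "yaw": 0, "claw": 5.5}, {"tx": 0, "ty": 0, "tz": -18, "yaw": 0, "claw": 5.5}, {"tx": 0, "ty": 0, "tz": -21, "yaw": 0, "claw": 5.5}, {"tx": 0, "ty": 0, "tz": -24, "yaw": 0, "claw": 5.5}, {"tx": 0, "ty": 0, "tz": -24, "yaw": 0, "claw": 5.5}, {"tx": 0, "ty": 0, "tz": -24, "yaw": 0, "claw": 5.5}])

```text
t: 4.57
position: [420.9, -273.5, 248.0]
tcp_rot: [[-0.996, 0.086, 0.003], [0.086, 0.996, -0.0], [-0.003, -0.0, -1.0]]
contact_force: [0.3, -0.2, -1.3]
gripper_width: 0.68
gripper_force: 30.0
```

```bash
python3 -c "
from h import *
print(sense()['gripper_width']*87)
go((520,136,246,73.6))"
```

```text
59.141681570710986
t 4.5667 [ 420.9 -273.5  248. ] ang 85.09
[-6.37 41.65  0.22] yaw 11.49
```

Call:
carry_out(targets=[{"tx": -1, "ty": 3, "tz": 0, "yaw": 2, "claw": 5.5}, {"tx": -2, "ty": 6, "tz": 0, "yaw": 4, "claw": 5.5}, {"tx": -3, "ty": 9, "tz": 0, "yaw": 6, "claw": 5.5}, {"tx": -4, "ty": 12, "tz": 0, "yaw": 8, "claw": 5.5}, {"tx": -4.5, "ty": 15, "tz": 0, "yaw": 10, "claw": 5.5}, {"tx": -5, "ty": 18, "tz": 0, "yaw": 11.5, "claw": 5.5}, {"tx": -5.5, "ty": 21, "tz": 0, "yaw": 11.5, "claw": 5.5}, {"tx": -6, "ty": 24, "tz": 0, "yaw": 11.5, "claw": 5.5}, {"tx": -6.4, "ty": 27, "tz": 0, "yaw": 11.5, "claw": 5.5}, {"tx": -6.4, "ty": 30, "tz": 0, "yaw": 11.5, "claw": 5.5}, {"tx": -6.4, "ty": 33, "tz": 0, "yaw": 11.5, "claw": 5.5}, {"tx": -6.4, "ty": 36, "tz": 0, "yaw": 11.5, "claw": 5.5}, {"tx": -6.4, "ty": 39, "tz": 0, "yaw": 11.5, "claw": 5.5}, {"tx": -6.4, "ty": 41, "tz": 0, "yaw": 11.5, "claw": 5.5}, {"tx": -6.4, "ty": 41.7, "tz": 0, "yaw": 11.5, "claw": 5.5}, {"tx": -6.4, "ty": 41.7, "tz": 0, "yaw": 11.5, "claw": 5.5}, {"tx": -6.4, "ty": 41.7, "tz": 0, "yaw": 11.5, "claw": 5.5}])

```text
t: 5.98
position: [519.4, 135.8, 245.7]
tcp_rot: [[-0.959, 0.283, -0.001], [0.283, 0.959, -0.001], [0.001, -0.002, -1.0]]
contact_force: [-0.2, -0.7, -0.2]
gripper_width: 0.682
gripper_force: 30.0
```

Run:
```python
from h import *
im=grab_frame('side')[...,::-1].copy(); 
a=np.deg2rad(-16.4); e=np.array([597,114.]); u=np.array([np.cos(a),np.sin(a)]);v=np.array([-u[1],u[0]])
s=sense(); R=np.array(s['tcp_rot']); p=np.array(s['position'])
ends=[p+16*np.array([0,0,1])+R[:,0]*k+R[:,1]*j for k in(-64,64) for j in(-30,30)]
print('proj ends',proj('side',ends).round(1).tolist())
cv2.imwrite('pics/s2_full.png',im)
cv2.imwrite('pics/s2.png',cv2.resize(im[110:260,200:400],(800,600),interpolation=cv2.INTER_CUBIC))
go((576,120,216,73.6))
```

```text
proj ends [[288.8, 163.3], [289.5, 153.5], [247.3, 161.6], [249.4, 151.9]]
t 6.0333 [519.6 135.2 246. ] ang 73.5
[-5.84  0.15  3.  ] yaw -0.1
```

View pics/s2.png

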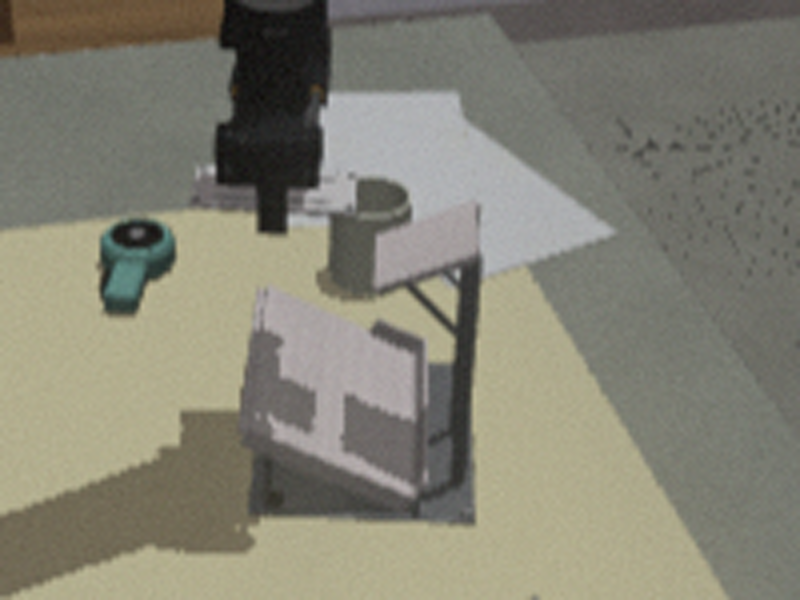

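The side crop shows the panel held level and centred in the fingers: full-frame u 249–289 against the predicted 247–289. The ramp edge is at u≈294. I'll move to release.

Call:
carry_out(targets=[{"tx": -2, "ty": 0.1, "tz": 0, "yaw": 0, "claw": 5.5}, {"tx": -4, "ty": 0.1, "tz": 0, "yaw": 0, "claw": 5.5}, {"tx": -5.8, "ty": 0.1, "tz": 0, "yaw": 0, "claw": 5.5}, {"tx": -5.8, "ty": 0.1, "tz": 1, "yaw": 0, "claw": 5.5}, {"tx": -5.8, "ty": 0.1, "tz": 2, "yaw": 0, "claw": 5.5}, {"tx": -5.8, "ty": 0.1, "tz": 3, "yaw": 0, "claw": 5.5}, {"tx": -5.8, "ty": 0.1, "tz": 3, "yaw": 0, "claw": 5.5}, {"tx": -5.8, "ty": 0.1, "tz": 3, "yaw": 0, "claw": 5.5}, {"tx": -5.8, "ty": 0.1, "tz": 3, "yaw": 0, "claw": 5.5}])

```text
t: 6.78
position: [575.3, 121.9, 216.9]
tcp_rot: [[-0.96, 0.282, 0.0], [0.282, 0.96, 0.001], [-0.0, 0.001, -1.0]]
contact_force: [0.6, 0.4, -0.4]
gripper_width: 0.677
gripper_force: 30.0
```

Run:
```python
from h import *
im=grab_frame('side')[...,::-1].copy(); t=grab_frame('top')[...,::-1]
a=cv2.resize(im[140:200,230:330],(800,480),interpolation=cv2.INTER_CUBIC)
b=cv2.resize(t[140:260,180:300],(480,480),interpolation=cv2.INTER_CUBIC)[:, :400]
cv2.imwrite('pics/rel.png',np.hstack([a[:,:800:2],b]))
cv2.imwrite('pics/rel_s.png',im)
a=np.deg2rad(-16.4); e=np.array([597,114.]); u=np.array([np.cos(a),np.sin(a)]);v=np.array([-u[1],u[0]])
d=np.array(sense()['position'])[:2]-e; print('past edge',d@u,'lat',d@v)
go((576,120,216,73.6))
```

```text
past edge -22.69866894301814 lat 1.5719051514073186
t 6.8833 [575.7 121.9 217.2] ang 73.64
[-0.09 -0.17  0.12] yaw 0.04
```

View pics/rel.png

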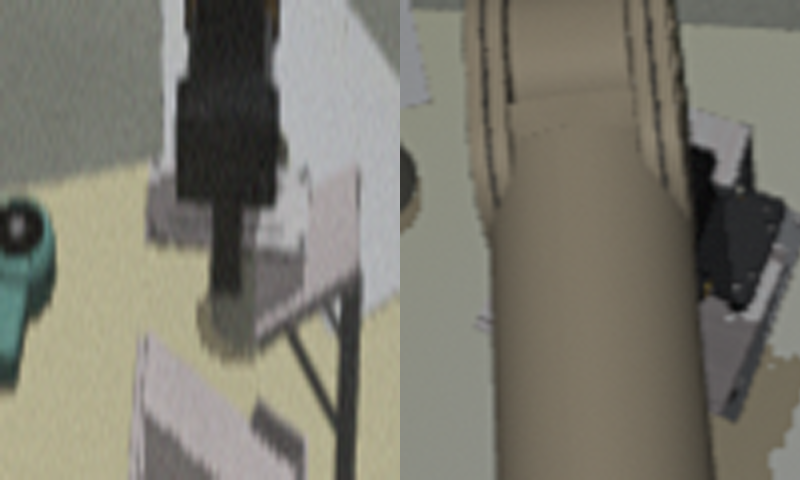

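The side crop shows the panel over the ramp, with the fingers just on the robot's side of the edge (edge at crop x≈258). I'll release here.

Call:
carry_out(targets=[{"tx": 0, "ty": 0, "tz": 0, "yaw": 0, "claw": 8.7}, {"tx": 0, "ty": 0, "tz": 0, "yaw": 0, "claw": 8.7}, {"tx": 0, "ty": 0, "tz": 0, "yaw": 0, "claw": 8.7}, {"tx": 0, "ty": 0, "tz": 0, "yaw": 0, "claw": 8.7}, {"tx": 0, "ty": 0, "tz": 0, "yaw": 0, "claw": 8.7}, {"tx": 0, "ty": 0, "tz": 0, "yaw": 0, "claw": 8.7}, {"tx": 0, "ty": 0, "tz": 0, "yaw": 0, "claw": 8.7}, {"tx": 0, "ty": 0, "tz": 0, "yaw": 0, "claw": 8.7}, {"tx": 0, "ty": 0, "tz": 0, "yaw": 0, "claw": 8.7}, {"tx": 0, "ty": 0, "tz": 0, "yaw": 0, "claw": 8.7}, {"tx": 0, "ty": 0, "tz": 0, "yaw": 0, "claw": 8.7}, {"tx": 0, "ty": 0, "tz": 0, "yaw": 0, "claw": 8.7}, {"tx": 0, "ty": 0, "tz": 0, "yaw": 0, "claw": 8.7}, {"tx": 0, "ty": 0, "tz": 0, "yaw": 0, "claw": 8.7}, {"tx": 0, "ty": 0, "tz": 0, "yaw": 0, "claw": 8.7}])

```text
t: 8.13
position: [575.6, 121.7, 216.6]
tcp_rot: [[-0.959, 0.282, 0.0], [0.282, 0.959, 0.0], [0.0, 0.0, -1.0]]
contact_force: [0.2, 0.6, 0.5]
gripper_width: 0.996
gripper_force: 0.0
```

Run:
```python
from h import *
im=grab_frame('side')[...,::-1].copy(); cv2.imwrite('pics/drop_s.png',im)
cv2.imwrite('pics/drop.png',cv2.resize(im[130:250,220:380],(800,600),interpolation=cv2.INTER_CUBIC))
```

```text
(no output)
```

View pics/drop.png

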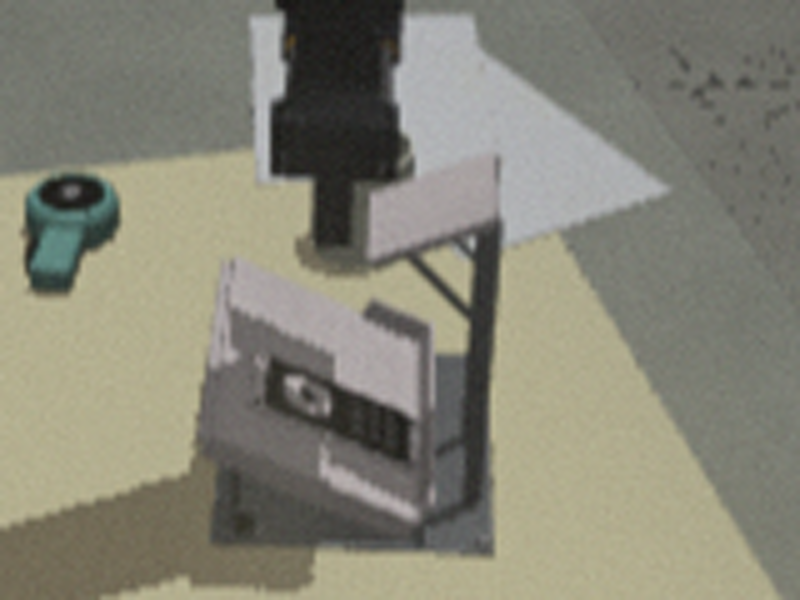

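The panel has turned over: it lies face up on the slope, dial up-slope, roughly square, lower end at the lip (facia at crop 268–418, 355–460). Next I'll locate it in the slope frame.

```bash
cat >> h.py <<'E'
O=np.array([671,222.5,20.]); _a=np.deg2rad(-16.4); _b=np.deg2rad(26)
_u=np.array([np.cos(_a),np.sin(_a),0]); _v=np.array([-_u[1],_u[0],0])
S=np.column_stack([-_u*np.cos(_b)+[0,0,np.sin(_b)],-_v,_u*np.sin(_b)+[0,0,np.cos(_b)]])
def w2s(p): return (np.atleast_2d(p)-O)@S
def s2w(p): return O+S@np.array(p,float)
def onslope(n,uv,z=6):
    K,R,t=cam(n); c=-R.T@t; out=[]
    for q in np.atleast_2d(uv):
        d=R.T@np.linalg.inv(K)@np.array([q[0],q[1],1.]); k=(z-S[:,2]@(c-O))/(S[:,2]@d); out.append(w2s(c+k*d)[0])
    return np.array(out)
E
python3 - <<'E'
from h import *
im=cv2.imread('pics/drop_s.png')
c=np.array([[268,355],[418,418],[411,460],[265,405]])/5+[220,130]
q=onslope('side',c); print(q[:,:2].round(1),'mean',q.mean(0).round(1))
for l in((q[1]-q[0]),(q[2]-q[3])): print('skew deg',np.degrees(np.arctan2(l[1],l[0])))
# check: lip line at foot, crop (430,505),(375,312)
print('right near board corner',onslope('side',np.array([[202,455],[230,258]])/5+[220,130],0).round(1))
print(s2w((110,125,0)),np.linalg.det(S))
E
```

```text
[[120.5 105.1]
 [  3.7 102.5]
 [  8.7 152.2]
 [119.  160.4]] mean [ 63. 130.   6.]
skew deg -178.71186735372444
skew deg -175.75794483451673
right near board corner [[156.  229.3   0. ]
 [155.1   2.5   0. ]]
[540.86249212 130.50010343  68.22082615] 1.0
```

Run:
```python
from h import *
w=s2w((110,128,0)); print(w)
go((*w[:2],216,73.6),(*w[:2],82,73.6))
```

```text
[540.01546775 127.62216151  68.22082615]
t 8.1833 [575.6 121.7 216.5] ang 73.62
[ 3.58 -0.44  0.05] yaw 0.02
[ 3.58 -0.44 13.45] yaw 0.02
```

Call:
carry_out(targets=[{"tx": 1.8, "ty": -0.2, "tz": 0, "yaw": 0, "claw": 8.7}, {"tx": 3.6, "ty": -0.4, "tz": 0, "yaw": 0, "claw": 8.7}, {"tx": 3.6, "ty": -0.4, "tz": 0, "yaw": 0, "claw": 8.7}, {"tx": 3.6, "ty": -0.4, "tz": 3, "yaw": 0, "claw": 8.7}, {"tx": 3.6, "ty": -0.4, "tz": 6, "yaw": 0, "claw": 8.7}, {"tx": 3.6, "ty": -0.4, "tz": 9, "yaw": 0, "claw": 8.7}, {"tx": 3.6, "ty": -0.4, "tz": 11, "yaw": 0, "claw": 8.7}, {"tx": 3.6, "ty": -0.4, "tz": 12.5, "yaw": 0, "claw": 8.7}, {"tx": 3.6, "ty": -0.4, "tz": 12.5, "yaw": 0, "claw": 8.7}, {"tx": 3.6, "ty": -0.4, "tz": 12.5, "yaw": 0, "claw": 8.7}])

```text
t: 9.02
position: [540.0, 127.7, 91.4]
tcp_rot: [[-0.959, 0.282, -0.001], [0.282, 0.959, -0.001], [0.001, -0.001, -1.0]]
contact_force: [0.5, 0.6, 0.2]
gripper_width: 1.002
gripper_force: 0.0
```

Run:
```python
from h import *
im=grab_frame('side')[...,::-1].copy(); cv2.imwrite('pics/str_s.png',im)
cv2.imwrite('pics/str.png',cv2.resize(im[150:240,240:360],(800,600),interpolation=cv2.INTER_CUBIC))
s=sense();print(s['position'],s['contact_force'],w2s(s['position']))
```

```text
[540.60185162 127.94327052  92.34829181] [ 0.08653355 -0.24819049  1.11128718] [[120.15267637 127.52639516  21.89247399]]
```

View pics/str.png

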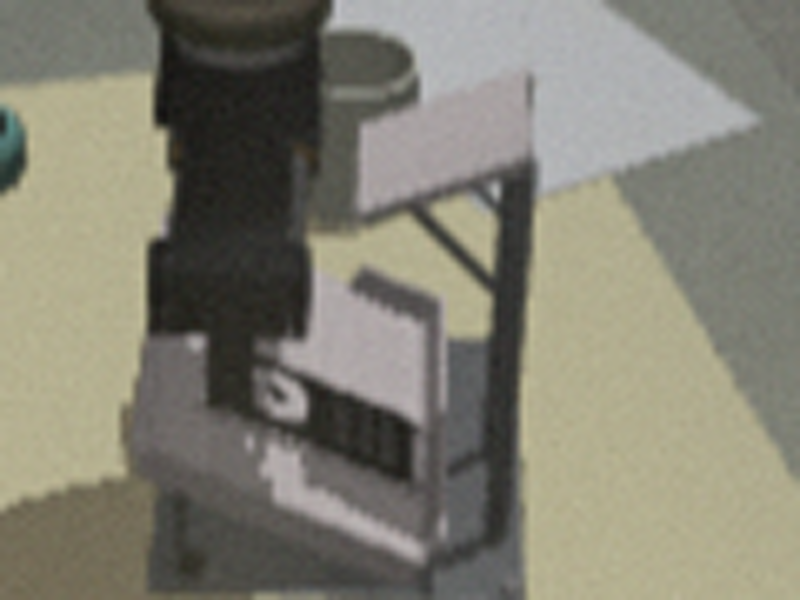

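The wrist clears the ramp by a good margin, and the near finger is at crop (230,405), close to the panel's upper end. I'll descend gently.

Call:
carry_out(targets=[{"tx": 0, "ty": 0, "tz": 0.8, "yaw": 0, "claw": 8.7}, {"tx": 0, "ty": 0, "tz": 1.2, "yaw": 0, "claw": 8.7}, {"tx": 0, "ty": 0, "tz": 1.5, "yaw": 0, "claw": 8.7}, {"tx": 0, "ty": 0, "tz": 1.5, "yaw": 0, "claw": 8.7}, {"tx": 0, "ty": 0, "tz": 1.5, "yaw": 0, "claw": 8.7}])

```text
t: 9.48
position: [540.0, 128.0, 76.6]
tcp_rot: [[-0.959, 0.282, -0.0], [0.282, 0.959, 0.0], [0.0, 0.0, -1.0]]
contact_force: [-0.5, 0.1, 0.1]
gripper_width: 1.001
gripper_force: 0.0
```

Call:
carry_out(targets=[{"tx": 0, "ty": 0, "tz": 0.1, "yaw": 0, "claw": 8.7}, {"tx": 0, "ty": 0, "tz": 0.2, "yaw": 0, "claw": 8.7}, {"tx": 0, "ty": 0, "tz": 0.2, "yaw": 0, "claw": 8.7}, {"tx": 0, "ty": 0, "tz": 0.2, "yaw": 0, "claw": 8.7}])

```text
t: 9.82
position: [540.0, 128.0, 74.6]
tcp_rot: [[-0.959, 0.282, 0.0], [0.282, 0.959, 0.0], [-0.0, 0.0, -1.0]]
contact_force: [-0.1, 0.2, 0.0]
gripper_width: 0.992
gripper_force: 0.0
```

Call:
carry_out(targets=[{"tx": 0, "ty": 0, "tz": 0.1, "yaw": 0, "claw": 8.7}, {"tx": 0, "ty": 0, "tz": 0.1, "yaw": 0, "claw": 8.7}, {"tx": 0, "ty": 0, "tz": 0.1, "yaw": 0, "claw": 8.7}])

```text
t: 10.07
position: [539.9, 128.0, 73.5]
tcp_rot: [[-0.959, 0.282, -0.0], [0.282, 0.959, 0.0], [0.0, 0.0, -1.0]]
contact_force: [-0.6, -0.2, 1.1]
gripper_width: 1.003
gripper_force: 0.0
```

Call:
carry_out(targets=[{"tx": 0, "ty": 0, "tz": 0.1, "yaw": 0, "claw": 8.7}, {"tx": 0, "ty": 0, "tz": 0.1, "yaw": 0, "claw": 8.7}, {"tx": 0, "ty": 0, "tz": 0.1, "yaw": 0, "claw": 8.7}])

```text
t: 10.32
position: [540.2, 128.0, 72.8]
tcp_rot: [[-0.959, 0.282, 0.001], [0.282, 0.959, 0.0], [-0.0, 0.0, -1.0]]
contact_force: [0.8, 0.2, 1.9]
gripper_width: 1.003
gripper_force: 1.0
```

Call:
carry_out(targets=[{"tx": 0, "ty": 0, "tz": -0.1, "yaw": 0, "claw": 8.7}, {"tx": 0, "ty": 0, "tz": -0.1, "yaw": 0, "claw": 6.5}, {"tx": 0, "ty": 0, "tz": -0.1, "yaw": 0, "claw": 6.2}, {"tx": 0, "ty": 0, "tz": -0.1, "yaw": 0, "claw": 5.7}, {"tx": 0, "ty": 0, "tz": -0.1, "yaw": 0, "claw": 5.7}, {"tx": 0, "ty": 0, "tz": -0.1, "yaw": 0, "claw": 5.7}, {"tx": 0, "ty": 0, "tz": -0.1, "yaw": 0, "claw": 5.7}, {"tx": 0, "ty": 0, "tz": -0.1, "yaw": 0, "claw": 5.7}])

```text
t: 10.98
position: [539.9, 128.0, 73.5]
tcp_rot: [[-0.959, 0.282, -0.0], [0.282, 0.959, 0.0], [0.0, -0.0, -1.0]]
contact_force: [-0.3, 0.4, -0.8]
gripper_width: 0.668
gripper_force: 15.3
```

Run:
```python
from h import *
s=sense(); print(s['gripper_width']*87, w2s(s['position']))
w=s2w((110,36,0)); go((*w[:2],s['position'][2],73.6))
```

```text
58.11852632545138 [[112.47815862 127.67495071   4.6365391 ]]
t 10.9833 [539.9 128.   73.5] ang 73.62
[-0.02  9.17 -0.  ] yaw 0.02
```

Call:
carry_out(targets=[{"tx": 0, "ty": 0, "tz": 0, "yaw": 0, "claw": 5.5}, {"tx": 0, "ty": 0, "tz": 0, "yaw": 0, "claw": 5.5}, {"tx": 0, "ty": 0.5, "tz": 0, "yaw": 0, "claw": 5.5}, {"tx": 0, "ty": 1, "tz": 0, "yaw": 0, "claw": 5.5}, {"tx": 0, "ty": 1.5, "tz": 0, "yaw": 0, "claw": 5.5}, {"tx": 0, "ty": 2, "tz": 0, "yaw": 0, "claw": 5.5}, {"tx": 0, "ty": 2, "tz": 0, "yaw": 0, "claw": 5.5}, {"tx": 0, "ty": 2, "tz": 0, "yaw": 0, "claw": 5.5}])

```text
t: 11.65
position: [545.7, 147.8, 73.5]
tcp_rot: [[-0.96, 0.281, 0.0], [0.281, 0.96, 0.0], [0.0, 0.0, -1.0]]
contact_force: [-0.4, 0.6, 0.3]
gripper_width: 0.642
gripper_force: 30.0
```

```bash
cat >> h.py <<'E'
def keys(im):
    "dark facia pixels away from fingers: rays to slope, slope x in 12..62"
    g=im.max(2); vv,uu=np.nonzero(g<62); m=(uu>255)&(uu<335)&(vv>170)&(vv<250)
    q=onslope('side',np.column_stack([uu[m],vv[m]])); k=(q[:,0]>18)&(q[:,0]<62)&(q[:,1]>0)&(q[:,1]<200); q=q[k]
    return q
def skew(im):
    q=keys(im); r=[]
    for lo in range(20,60,8):
        y=q[(q[:,0]>=lo)&(q[:,0]<lo+8),1]
        if len(y): r.append((lo+4,*np.percentile(y,[5,50,95]).round(1),len(y)))
    return r
E
python3 - <<'E'
from h import *
for n in('drop_s','str_s'): print(skew(cv2.imread(f'pics/{n}.png')))
im=grab_frame('side')[...,::-1].copy(); cv2.imwrite('pics/m1.png',im); print(skew(im))
s=sense(); print(s['gripper_width']*87,s['gripper_force'],s['contact_force'],w2s(s['position']))
E
```

```text
[(24, np.float64(110.1), np.float64(132.6), np.float64(154.5), 19), (32, np.float64(109.3), np.float64(131.8), np.float64(153.7), 19), (40, np.float64(111.1), np.float64(133.4), np.float64(155.3), 19), (48, np.float64(110.5), np.float64(134.2), np.float64(152.1), 20), (56, np.float64(109.4), np.float64(135.1), np.float64(154.0), 17)]
[(24, np.float64(107.1), np.float64(131.0), np.float64(154.3), 20), (32, np.float64(109.2), np.float64(130.3), np.float64(150.9), 18), (40, np.float64(111.1), np.float64(133.4), np.float64(155.3), 19), (48, np.float64(110.5), np.float64(134.2), np.float64(152.1), 20), (56, np.float64(109.8), np.float64(133.5), np.float64(153.6), 20)]
[(24, np.float64(100.7), np.float64(117.2), np.float64(133.4), 14), (32, np.float64(89.1), np.float64(110.9), np.float64(132.2), 18), (40, np.float64(102.2), np.float64(118.5), np.float64(134.5), 14), (48, np.float64(94.9), np.float64(115.0), np.float64(131.2), 14), (56, np.float64(91.6), np.float64(114.2), np.float64(132.7), 16)]
55.8713447080042 30.01809805908124 [-0.17567907  0.10114197  0.68874934] [[112.53920462 107.48649574   4.63882035]]
```

Run:
```python
import cv2
im=cv2.imread('pics/m1.png'); cv2.imwrite('pics/m1c.png',cv2.resize(im[180:234,258:330],(800,600),interpolation=cv2.INTER_CUBIC))
```

View pics/m1c.png

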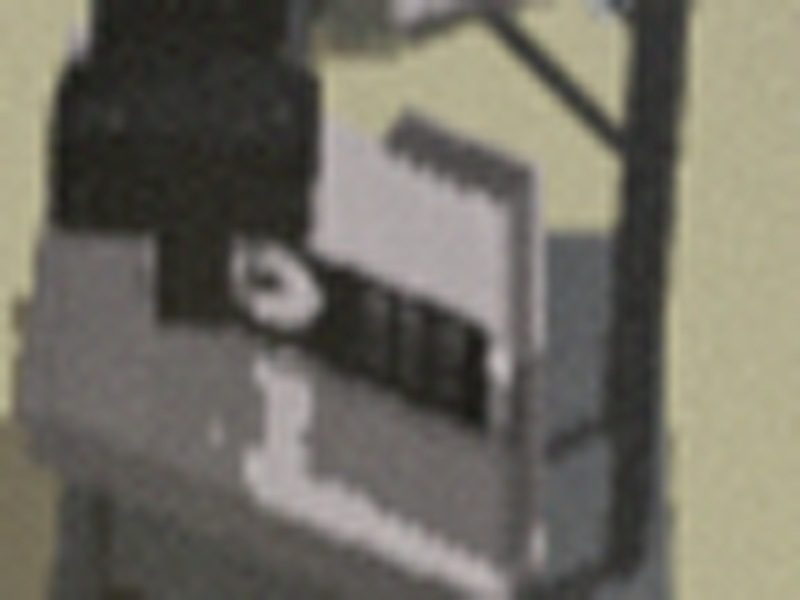

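The panel has moved along with the fingers and stays flat and square (facia at crop 230–490, 250–420). I'll continue along the lip.

Call:
carry_out(targets=[{"tx": 0, "ty": 0.6, "tz": 0, "yaw": 0, "claw": 5.5}, {"tx": 0, "ty": 1.2, "tz": 0, "yaw": 0, "claw": 5.5}, {"tx": 0, "ty": 1.8, "tz": 0, "yaw": 0, "claw": 5.5}, {"tx": 0, "ty": 2.4, "tz": 0, "yaw": 0, "claw": 5.5}, {"tx": 0, "ty": 3, "tz": 0, "yaw": 0, "claw": 5.5}, {"tx": 0, "ty": 3.6, "tz": 0, "yaw": 0, "claw": 5.5}, {"tx": 0, "ty": 4.2, "tz": 0, "yaw": 0, "claw": 5.5}, {"tx": 0, "ty": 4.8, "tz": 0, "yaw": 0, "claw": 5.5}, {"tx": 0, "ty": 5.4, "tz": 0, "yaw": 0, "claw": 5.5}, {"tx": 0, "ty": 6, "tz": 0, "yaw": 0, "claw": 5.5}, {"tx": 0, "ty": 6.5, "tz": 0, "yaw": 0, "claw": 5.5}, {"tx": 0, "ty": 6.8, "tz": 0, "yaw": 0, "claw": 5.5}, {"tx": 0, "ty": 6.8, "tz": 0, "yaw": 0, "claw": 5.5}, {"tx": 0, "ty": 6.8, "tz": 0, "yaw": 0, "claw": 5.5}])

```text
t: 12.87
position: [564.7, 212.8, 73.5]
tcp_rot: [[-0.96, 0.282, -0.0], [0.282, 0.96, 0.0], [0.0, 0.0, -1.0]]
contact_force: [-1.6, -0.3, -0.5]
gripper_width: 0.645
gripper_force: 30.0
```

Run:
```python
from h import *
im=grab_frame('side')[...,::-1].copy(); cv2.imwrite('pics/m2.png',im); print(*skew(im),sep='\n')
s=sense(); print(s['gripper_width']*87,s['gripper_force'],s['contact_force'],s['ft_torque'],w2s(s['position']))
```

```text
(24, np.float64(17.7), np.float64(43.6), np.float64(65.6), 12)
(32, np.float64(25.3), np.float64(45.9), np.float64(64.7), 13)
(40, np.float64(20.3), np.float64(44.9), np.float64(64.4), 10)
(48, np.float64(23.1), np.float64(47.5), np.float64(63.7), 10)
(56, np.float64(18.5), np.float64(37.8), np.float64(62.6), 13)
56.16954630650921 30.003051273856727 [-1.3868062   1.6007217   0.50730555] [0.28889858 0.31047773 0.02583476] [[112.63003221  39.63258256   4.64782626]]
```

Tool slope y is 39.6 with no contact yet. I'll step on and watch the force.

Call:
carry_out(targets=[{"tx": 0, "ty": 0.2, "tz": 0, "yaw": 0, "claw": 5.5}, {"tx": 0, "ty": 0.4, "tz": 0, "yaw": 0, "claw": 5.5}, {"tx": 0, "ty": 0.6, "tz": 0, "yaw": 0, "claw": 5.5}, {"tx": 0, "ty": 0.6, "tz": 0, "yaw": 0, "claw": 5.5}])

```text
t: 13.25
position: [566.5, 218.6, 73.5]
tcp_rot: [[-0.96, 0.282, 0.0], [0.282, 0.96, 0.0], [-0.0, 0.0, -1.0]]
contact_force: [-2.6, 0.6, -0.5]
gripper_width: 0.644
gripper_force: 30.0
```

Call:
carry_out(targets=[{"tx": 0, "ty": 0.1, "tz": 0, "yaw": 0, "claw": 5.5}, {"tx": 0, "ty": 0.2, "tz": 0, "yaw": 0, "claw": 5.5}, {"tx": 0, "ty": 0.2, "tz": 0, "yaw": 0, "claw": 5.5}])

```text
t: 13.5
position: [567.1, 220.3, 73.5]
tcp_rot: [[-0.959, 0.282, 0.0], [0.282, 0.959, 0.0], [-0.0, 0.0, -1.0]]
contact_force: [-2.3, -1.0, 0.2]
gripper_width: 0.645
gripper_force: 30.0
```

Call:
carry_out(targets=[{"tx": 0, "ty": 0.1, "tz": 0, "yaw": 0, "claw": 5.5}, {"tx": 0, "ty": 0.1, "tz": 0, "yaw": 0, "claw": 5.5}, {"tx": 0, "ty": 0.1, "tz": 0, "yaw": 0, "claw": 5.5}])

```text
t: 13.75
position: [567.3, 221.1, 73.6]
tcp_rot: [[-0.959, 0.282, -0.0], [0.282, 0.959, 0.0], [0.0, 0.0, -1.0]]
contact_force: [-2.0, 0.7, 0.0]
gripper_width: 0.64
gripper_force: 30.0
```

Call:
carry_out(targets=[{"tx": 0, "ty": 0.1, "tz": 0, "yaw": 0, "claw": 5.5}, {"tx": 0, "ty": 0.1, "tz": 0, "yaw": 0, "claw": 5.5}, {"tx": 0, "ty": 0.1, "tz": 0, "yaw": 0, "claw": 5.5}])

```text
t: 14.0
position: [567.5, 221.8, 73.4]
tcp_rot: [[-0.959, 0.282, -0.0], [0.282, 0.959, -0.0], [0.0, -0.0, -1.0]]
contact_force: [-2.8, -1.3, -0.1]
gripper_width: 0.644
gripper_force: 30.0
```

Call:
carry_out(targets=[{"tx": 0, "ty": 0.1, "tz": 0, "yaw": 0, "claw": 5.5}, {"tx": 0, "ty": 0.1, "tz": 0, "yaw": 0, "claw": 5.5}, {"tx": 0, "ty": 0.1, "tz": 0, "yaw": 0, "claw": 5.5}])

```text
t: 14.25
position: [567.6, 222.2, 73.4]
tcp_rot: [[-0.959, 0.283, -0.001], [0.283, 0.959, -0.001], [0.001, -0.001, -1.0]]
contact_force: [-4.1, -2.7, 1.9]
gripper_width: 0.645
gripper_force: 30.0
```

The contact force along the lip is rising (about 4 N) at slope y≈30, so the panel is at the end stop. I'll release, rise clear, and look.

Call:
carry_out(targets=[{"tx": 0, "ty": 0, "tz": 0, "yaw": 0, "claw": 7.5}, {"tx": 0, "ty": 0, "tz": 0, "yaw": 0, "claw": 7.5}, {"tx": 0, "ty": 0, "tz": 0, "yaw": 0, "claw": 7.5}, {"tx": 0, "ty": 0, "tz": 0, "yaw": 0, "claw": 7.5}, {"tx": 0, "ty": 0, "tz": 0, "yaw": 0, "claw": 7.5}, {"tx": 0, "ty": 0, "tz": -2, "yaw": 0, "claw": 7.5}, {"tx": 0, "ty": 0, "tz": -5, "yaw": 0, "claw": 7.5}, {"tx": 2, "ty": 0, "tz": -8, "yaw": 0, "claw": 7.5}, {"tx": 5, "ty": 0, "tz": -11, "yaw": 0, "claw": 7.5}, {"tx": 8, "ty": 0, "tz": -14, "yaw": 0, "claw": 7.5}, {"tx": 11, "ty": 0, "tz": -17, "yaw": 0, "claw": 7.5}, {"tx": 13, "ty": 0, "tz": -20, "yaw": 0, "claw": 7.5}, {"tx": 13, "ty": 0, "tz": -20, "yaw": 0, "claw": 7.5}])

```text
t: 15.33
position: [441.6, 263.2, 280.1]
tcp_rot: [[-0.961, 0.278, 0.006], [0.278, 0.961, 0.008], [-0.003, 0.009, -1.0]]
contact_force: [0.8, 0.1, 0.2]
gripper_width: 0.861
gripper_force: 0.0
```

Run:
```python
from h import *
im=grab_frame('side')[...,::-1].copy(); cv2.imwrite('pics/f_s.png',im); t=grab_frame('top')[...,::-1].copy(); cv2.imwrite('pics/f_t.png',t)
print(*skew(im),sep='\n')
a=cv2.resize(im[165:240,255:345],(480,400),interpolation=cv2.INTER_CUBIC); b=cv2.resize(t[150:260,190:278],(320,400),interpolation=cv2.INTER_CUBIC)
cv2.imwrite('pics/fin.png',np.hstack([a,b]))
X=[s2w((x,y,6)) for x,y in((0,0),(128,0),(128,60),(0,60))]
print(proj('side',X).round(1).tolist(),((proj('side',X)-[255,165])*5.333).round().tolist())
```

```text
(24, np.float64(10.9), np.float64(46.6), np.float64(54.7), 5)
(32, np.float64(11.4), np.float64(35.2), np.float64(55.3), 16)
(40, np.float64(6.7), np.float64(35.9), np.float64(56.1), 7)
(48, np.float64(6.7), np.float64(29.5), np.float64(54.6), 12)
(56, np.float64(15.6), np.float64(37.5), np.float64(54.6), 8)
[[304.7, 196.9], [273.5, 183.0], [272.5, 192.6], [304.6, 206.7]] [[265.0, 170.0], [99.0, 96.0], [93.0, 147.0], [264.0, 222.0]]
```

View pics/fin.png

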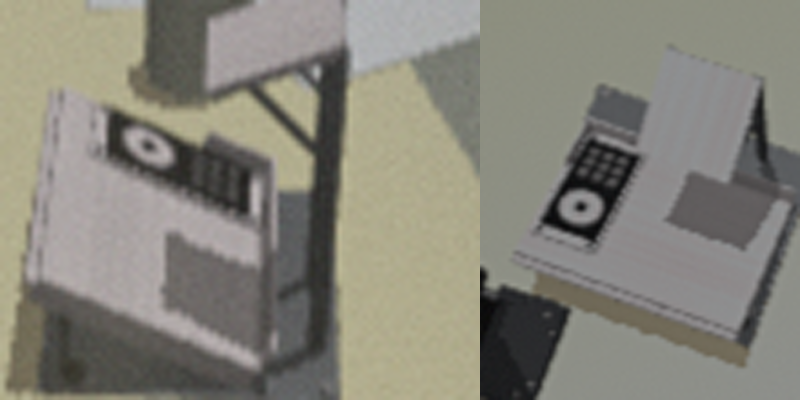

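The panel lies face up in the corner of lip and end stop (facia corners in the top crop at about (584,142), (638,152), (596,252), (543,232)). One numeric check for squareness and gaps.

Run:
```python
from h import *
t=cv2.imread('pics/f_t.png'); s=cv2.imread('pics/f_s.png')
for n,im in(('top',t),('side',s)):
    U=4; big=cv2.resize(im,None,fx=U,fy=U,interpolation=cv2.INTER_CUBIC).max(2)
    X=np.float32([s2w((x,y,6)) for x,y in((-12,-14),(142,-14),(142,74),(-12,74))])
    m=np.zeros_like(big); poly=((proj(n,X)+.5)*U-.5).astype(np.int32); cv2.fillConvexPoly(m,poly,255)
    d=((big<95)&(m>0)).astype(np.uint8)
    d=cv2.morphologyEx(d,cv2.MORPH_OPEN,np.ones((7,7))); d=cv2.morphologyEx(d,cv2.MORPH_CLOSE,np.ones((11,11)))
    cs,_=cv2.findContours(d,0,2); c=max(cs,key=cv2.contourArea)[:,0].astype(float)
    q=onslope(n,(c+.5)/U-.5)[:,:2]
    r=cv2.minAreaRect(np.float32(q)); print(n,[np.round(k,1) for k in r])
    # long-side line fits
    for sgn in(-1,1):
        e=q[(q[:,0]>20)&(q[:,0]<105)&(sgn*(q[:,1]-r[0][1])>12)]
        f=np.polyfit(e[:,0],e[:,1],1) if len(e)>5 else 0; print(' side',sgn,len(e),np.degrees(np.arctan(f[0])).round(2),np.polyval(f,64).round(1))
    # stand reference: lip/board known edge
```

```text
top [array([59.9, 27.4]), array([126.5,  62.9]), np.float64(0.6)]
 side -1 40 5.6 0.5
 side 1 40 0.13 56.9
side [array([59.9, 27.7]), array([121.9,  76.8]), np.float64(1.9)]
 side -1 16 28.05 8.3
 side 1 48 -5.74 59.3
```

Run:
```python
from h import *
from scipy.ndimage import map_coordinates as mc, gaussian_filter as gf
for n in('top','side'):
    im=gf(cv2.imread(f'pics/f_{n[0]}.png').max(2).astype(float),.5)
    def prof(P): uv=proj(n,np.array([s2w(p) for p in P])); return mc(im,[uv[:,1],uv[:,0]],order=1)
    ys=np.arange(38,72,.5); R=[]
    for x in range(16,114,4):
        g=np.gradient(prof([(x,y,6) for y in ys])); g=np.clip(g,0,None)**2; R.append((x,(g*ys).sum()/g.sum()))
    R=np.array(R); f=np.polyfit(R[:,0],R[:,1],1); res=R[:,1]-np.polyval(f,R[:,0]); k=abs(res)<2*res.std(); f=np.polyfit(R[k,0],R[k,1],1)
    print(n,'right edge facia (57): ang',np.degrees(np.arctan(f[0])).round(2),'y64',np.polyval(f,64).round(1),'sd',res.std().round(1))
    xs=np.arange(104,128,.5); e=[]
    for y in range(12,52,4):
        g=np.clip(np.gradient(prof([(x,y,6) for x in xs])),0,None)**2; e.append((g*xs).sum()/g.sum())
    f=np.polyfit(range(12,52,4),e,1); print('  top end facia (118):',np.mean(e).round(1),'ang',np.degrees(np.arctan(f[0])).round(1),'sd',np.std(e).round(1))
```

```text
top right edge facia (57): ang 0.6 y64 56.2 sd 0.6
  top end facia (118): 120.2 ang -0.5 sd 0.2
side right edge facia (57): ang 0.39 y64 64.1 sd 1.2
  top end facia (118): 121.4 ang -0.8 sd 0.3
```

Run:
```python
from h import *
from scipy.ndimage import map_coordinates as mc, gaussian_filter as gf
for n,f,y0,lo in(('side','drop_s',112,104),('side','f_s',12,104)):
    im=gf(cv2.imread(f'pics/{f}.png').max(2).astype(float),.5)
    def prof(P): uv=proj(n,np.array([s2w(p) for p in P])); return mc(im,[uv[:,1],uv[:,0]],order=1)
    xs=np.arange(lo,128,.5); e=[]
    for y in range(y0,y0+40,4):
        g=np.clip(np.gradient(prof([(x,y,6) for x in xs])),0,None)**2; e.append((g*xs).sum()/g.sum())
    print(f,np.round(e,1))
# lip top inner edge in top view: bright/dark transitions along slope x at z=18, y away from panel
im=cv2.imread('pics/f_t.png').max(2).astype(float)
for z in (0,6):
  for y in(30,70,76):
    xs=np.arange(-16,24,2.); uv=proj('top',np.array([s2w((x,y,z)) for x in xs])); print(z,y,mc(im,[uv[:,1],uv[:,0]],order=1).round().astype(int))
s=sense(); print(s['contact_force'],s['t'])
```

```text
drop_s [120.8 121.3 121.9 122.2 122.4 122.4 122.2 121.7 121.7 121.7]
f_s [121.1 121.5 121.7 121.8 121.7 121.6 121.5 121.2 121.  120.9]
0 30 [107 111 108 100  94  98 104 116 131 142 124 102  74  48  30  38  51  60
  65  66]
0 70 [142 142 142 142 142 142 142 143 142 141 142 142 141 141 141 142 141 141
 142 142]
0 76 [141 141 142 142 141 141 141 141 141 141 141 141 141 142 142 142 142 141
 141 142]
6 30 [ 92  98 106 109 107 102  97  94 102 113 127 139 137 112  85  61  38  34
  49  66]
6 70 [142 142 142 142 142 142 142 142 142 143 143 143 143 142 141 142 142 142
 142 142]
6 76 [142 141 141 141 141 141 141 141 141 141 141 141 141 141 142 142 142 142
 142 141]
[ 0.70230871 -0.29627476 -0.62459219] 15.4333
```

The panel's distance from the lip matches its position after it slid down by itself, it is square to within about 0.6°, and it is against the stop. Handing in.

```bash
python3 -c "
from h import *
print(hand_in())"
```

```text
the job is handed in; nothing more can be done
None
```

The panel was turned over on the stand, slid against the end stop and released; by my camera check it lies face up and square on the lip, and the job was handed in at about 15.5 s (no verdict was returned).

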